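# Weigh the egg box on the beam scale

### The job

Weigh the closed egg box on the bench beam scale. Push the box up the scale's ramp, without lifting it, until it stands wholly on the steel weighing platform between the rims; then slide the poise along the beam until the pointer comes to rest at the centre mark of the gate, and leave the scale balancing freely. Leave the two bottles where they stand.

Things in the scene. Friction and masses are not known exactly. Their poses are not given: they have to be found in the camera images.
- scale_base: White bench beam scale, fixed. Origin at table height under the platform's centre; +y points out along the ramp, +x to the side with the beam, z up. Main body 146 mm wide. The beam runs along y at x = +125 mm, axis 95 mm above the table, over a low rail (x 98 to 144, y -115 to +195 mm), from its column and pivot at y = -85 mm to the pointer gate at y = +161 mm.
- platform_centre (a point): Centre of the steel platform's top with the beam level, 24 mm above the table; axes as the scale. Platform y from -92 to +92 mm, 8 mm high rims: inner faces at x = -67 and +67 mm and at the far end y = -90 mm; open to the ramp at y = +92 mm, where the side rims flare out. The box fits between the side rims with 13 mm to spare each side. It moves up to 2.5 mm up and down with the beam.
- ramp_foot (a point): Middle of the ramp's lower edge at table height; axes as the scale. The ramp is a fixed aluminium plate with dark strips, 146 mm wide, no side rims: foot 225 mm and top edge (27 mm high, a small step down to the platform) 95 mm from the platform's centre along the scale's +y, slope about 11 degrees.
- egg_box: Closed six-egg carton of pulp with a blue label on its lid, loose, 106 (x) x 158 (y) x 72 mm (z), 0.29 to 0.53 kg, too wide for the jaws. Origin at the centre of its underside, z up. Walls upright up to 34 mm, the lid above tapers in. It starts on the table beyond the ramp's foot, long side roughly along the ramp, but turned up to 0.3 rad and up to 50 mm off the ramp's middle line.
- beam (a joint): Tilt of the beam, rad: 0 level (pointer at the centre mark), positive with the poise and pointer end up (load too heavy for the poise: slide it outward), negative with that end down. Stops at -0.07 and +0.07. Near balance it tilts about 0.012 rad for each mm that the poise is off; it settles within 1.5 s.
- poise (a joint): Position of the poise along the beam from its zero notch, m, growing outward to the pointer (the scale's +y), 0 to 0.170. It slides with about 0.7 N of friction and stays where it is left. The scale balances at about 0.275 m of poise travel for each kg on the platform. It starts below 0.045, too light for any box.
- poise_knob (a point): Centre of the black upright knob on the poise, 35 mm above the beam's axis; axes as the beam's (y along it). Knob 19 mm in diameter, from 22 to 48 mm above the axis; under it the steel poise block, 26 mm (across the beam) x 22 mm (along it), from 17 mm below to 17 mm above the axis, round a beam 6 mm wide and 10 mm high.
- pointer_tip (a point): Tip of the red pointer at the outer end of the beam, 256 mm from the pivot.
- gate_mark (a point): Black centre line of the pointer gate (in a green band 12 mm high on the white plate behind the pointer), at beam axis height, 95 mm above the table. Fixed to the scale.
- soy_bottle: Glass soy sauce bottle with a red cap, 60 mm in diameter, 201 mm high; origin at the centre of its foot. A bystander.
- vinegar: Slim glass vinegar bottle with a black cap, 62 mm in diameter, 237 mm high; origin at the centre of its foot. A bystander.

How it is judged:
By the outcome, as a careful person would: the job done as asked, in the order asked, and still so for the second after the job is handed in, with the robot touching nothing.
It also fails if it takes over 72 s, if anything falls off the work surface, if the arm or the gripper's body presses on something with over 40 N, if the wrist force passes 120 N, or if a joint passes its speed limit or range.

### The arm

A 6-joint arm with a two-finger parallel gripper is mounted at the origin on the work surface; the furniture and walls round the work are solid. World frame = base frame: x ahead of the robot, y to its left, z up, the work surface at z = 0. Lengths are in m, angles in degrees, forces in N, time in s.
With the tool pointing down it reaches from about 0.275 to 0.85 m from the base axis. Payload 19 kg.
Tool frame: the origin (TCP) lies on the centre line of the jaws, within the pads' length; the fingertips stand 19 mm ahead of it and the grasp point (between the pads) is the TCP; z points along the fingers, y is the direction in which the jaws open and shut (so a half turn about z gives the same grasp; the last joint's range is limited). The gripper opens to 85 mm and grips with 20 to 120 N. Pads are 22 mm wide; open, the fingers measure 114 mm over their backs; the gripper's body (76 mm by 85 mm) begins 54 mm behind the grasp point. The pads swing forward as they close: fully open they stand 13 mm farther back than shut.
Start: joints at [-76.834, 8.623, 82.357, -0, 89.026, -7.678], TCP at [0.205, -0.537, 0.25] pointing down, gripper open.
Joint ranges: [-160.23, 160.23], [-39.13, 120.54], [6.94, 153.29], [-79.49, 259.48], [9.18, 160.14], [-161.06, 161.06]. Speed limits (degrees/s): [108.29, 108.29, 127.2, 172.46, 172.46, 172.46].

### API

Orientations are given as a 3x3 rotation matrix whose columns are the frame's x, y, z axes.
In Python, from cell import state, capture, calibration, hand_in gives the robot as it stands. The module is installed in compiled form; this text tells all that it offers.
- The arm moves only by the tool carry_out, never from a script. Its argument "increments" is a list of rows, each a list of 7 numbers: the shift along the tool's x, y, z in mm, then the turn, a rotation vector about the tool's x, y, z in rad, then the gripper command: -1 is fully open, 1 is shut, values between are in proportion. A call has 1 to 20 rows; each row is the pose to reach, as a shift and turn from the pose measured when the call began, along the tool's axes at that moment; what a row does not reach only later rows make up. A row lasts 1/12 s, in which the tool goes at most 41.7 mm and 7.16 degrees, less where a joint would pass 70% of its speed; a pose out of reach is approached as far as the arm can. A call with a gripper value outside its range is refused whole. The fingers move at their own pace and stop on an object; "grip_force" is the grip in N (left out, the last holds). Time passes only in rows, so rows that repeat a pose let the fingers close. It gives the time, the measured TCP pose, the force and the opening at its end, in the units of the state.
- state(): the state, without advancing time (a new reading comes with each control period).
- capture(name): name is "side" or "top"; returns the picture (480x640x3 uint8, red, green, blue); there is no depth.
- calibration(name): a dict with "fx", "fy", "cx", "cy" (pixels), "R" (3x3) and "t" (3): a world point X has camera coordinates R X + t. Camera axes: x right, y down, z forward; pixel columns grow to the right and rows downward; lengths in m; the calibration is good to about 2 mm. A picture is of the moment at which its call begins. calibration takes no time and is no camera call.
- hand_in(): hands the job in, once; it reports no verdict.
The state is a dict: "time": time; "joints": joint angles; "qvel": joint speeds; "joint_torque": joint torques, N m; "tool_pos": TCP position; "orientation": TCP orientation; "wrist_force": force on the tool from outside, world axes, zero at the start; "ft_torque": the same for the moment, N m; "gripper_width": opening from 0.0 (shut) to 1.0 (fully open).
Only numpy, scipy, OpenCV 4.12 (cv2) and the standard library are available. Lean on these libraries where they do the work, as an engineer would, in place of code of your own. Each camera call takes 0.05 s, during which the arm holds its last target. There are 200 camera calls.

## Working session

There is one attempt and no reset: what is moved stays moved. The work goes in short steps, Python scripts to look and compute and a tool call to move; the robot and the scene stay as the last step left them, time stands still between calls to the robot, and variables do not carry over. Pictures are saved under pics/ and viewed, about 8 in all and at most 12, crops included, and the job is handed in when it is done.

Besides the shell and the picture viewer there is one more tool, called after "Request:" in YAML: its name, and indented under it one key for each argument. carry_out: Moves the arm, as the interface text tells. Its arguments: {"type":"object","properties":{"increments":{"type":"array","items":{"type":"array","items":{"type":"number"}}},"grip_force":{"type":"number"}},"required":["increments"]}

```bash
mkdir -p pics; cat > h.py <<'E'
import numpy as np, cv2
from cell import state, capture, calibration, hand_in
def snap(n,f):
    im=capture(n); cv2.imwrite('pics/'+f,im[:,:,::-1]); return im
def ray(n,u,v):
    c=calibration(n);R=np.array(c['R']);t=np.array(c['t'])
    return -R.T@t, R.T@np.array([(u-c['cx'])/c['fx'],(v-c['cy'])/c['fy'],1])
def plane(n,u,v,z):
    o,d=ray(n,u,v); return o+d*(z-o[2])/d[2]
def proj(n,X):
    c=calibration(n);p=np.array(c['R'])@np.array(X)+np.array(c['t'])
    return c['fx']*p[0]/p[2]+c['cx'],c['fy']*p[1]/p[2]+c['cy']
E
python3 -c "
from h import *
snap('top','t1.png');snap('side','s1.png')
for n in('top','side'):
  o,d=ray(n,320,240);print(n,o,d,calibration(n)['fx'])
s=state();print(s)"
```

```text
top [0.42402145 0.20479989 1.2242535 ] [ 0.11410064  0.02152999 -0.99324248] 465.000449097193
side [0.29741468 1.04563905 0.71034977] [ 0.23787102 -0.79000915 -0.56509098] 460.4573799447001
{'time': 0.1, 'joints': array([-7.68330882e+01,  8.64794847e+00,  8.23868835e+01,  2.68685990e-03,
        8.90260311e+01, -7.67681642e+00]), 'qvel': array([ 0.0010653 ,  0.01160939, -0.08579256, -0.11549296, -0.07743758,
       -0.03451184]), 'joint_torque': array([ 5.87172268e-03, -7.14375758e+01, -5.71794999e+01,  1.55795788e-04,
        7.29792228e-03,  2.34001226e-05]), 'tool_pos': array([ 0.20455665, -0.53718559,  0.24975849]), 'orientation': array([[ 9.34554697e-01,  3.55819448e-01, -1.96315719e-04],
       [ 3.55819452e-01, -9.34554132e-01,  1.04501492e-03],
       [ 1.88368964e-04, -1.04647655e-03, -9.99999435e-01]]), 'wrist_force': array([ 0.89575021,  0.76491207, -0.0724037 ]), 'ft_torque': array([-0.02219916,  0.04208951, -0.03996575]), 'gripper_width': 0.9988149775135543}
```

View pics/t1.png

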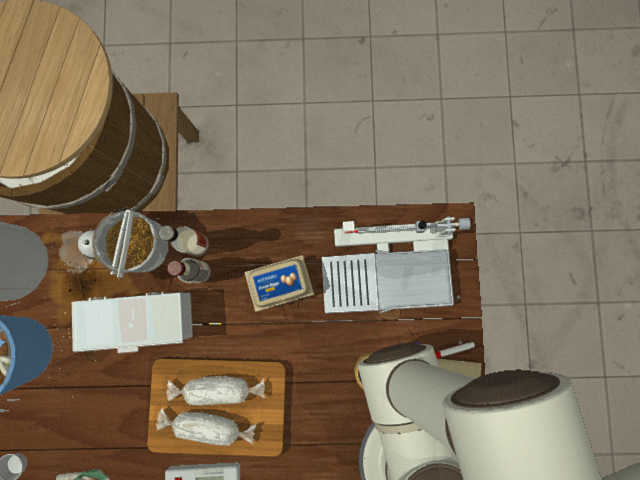

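View pics/s1.png

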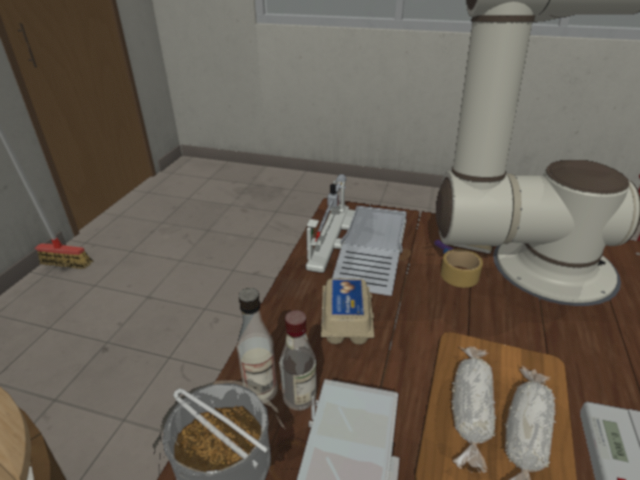

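Top: scale with ramp foot at col ~323, platform cols 376–452, rows 250–310; beam along rows 220–240, knob at ~(421,226). Egg box centre ~(280,283), yawed; bottles at ~(185,240) and (185,268).

```bash
python3 -c "
from h import *
im=cv2.imread('pics/t1.png')
cv2.imwrite('pics/c1.png',cv2.resize(im[195:325,235:485],None,fx=3.2,fy=3.2,interpolation=cv2.INTER_CUBIC))
for n,u,v,z in [('foot a',323,256,0),('foot b',324,312,0),('plat',452,306,.032),('plat',449,251,.032),('knob',421,226,.13),('box',280,283,.07)]: print(n,plane('top',u,v,z).round(4))
hsv=cv2.cvtColor(im,cv2.COLOR_BGR2HSV)
m=cv2.inRange(hsv,(100,120,60),(125,255,255));m[:,:235]=0;m[:,330:]=0
c=max(cv2.findContours(m,0,2)[0],key=cv2.contourArea)
r=cv2.minAreaRect(c);print(r);
for p in cv2.boxPoints(r):print(plane('top',*p,.072).round(4))
"
```

```text
foot a [0.5219 0.2244 0.    ]
foot b [0.3757 0.2255 0.    ]
plat [ 0.3843 -0.0986  0.032 ]
plat [ 0.5238 -0.0988  0.032 ]
knob [ 0.5766 -0.0113  0.13  ]
box [0.4521 0.3315 0.07  ]
((277.16241455078125, 282.4521789550781), (24.774202346801758, 43.735774993896484), 73.61045837402344)
[0.4692 0.3989 0.072 ]
[0.4971 0.2942 0.072 ]
[0.438 0.278 0.072]
[0.4103 0.382  0.072 ]
```

View pics/c1.png

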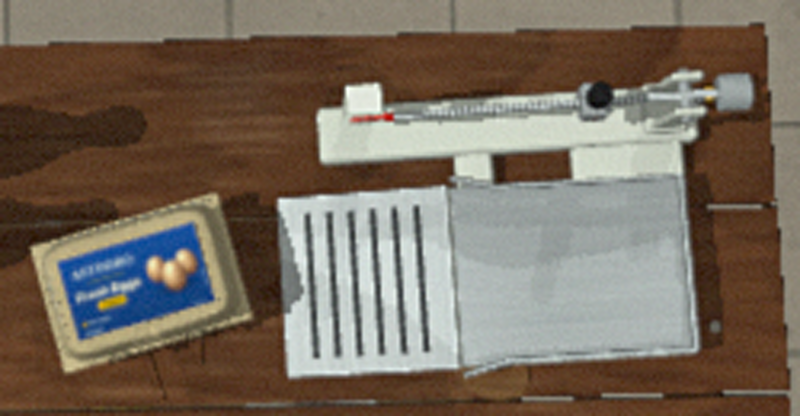

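```bash
python3 -c "
from h import *
for n,u,v,z in [('footR',278,200,0),('footL',289,377,0),('topR',446,187,.027),('topL',462,370,.027),('platR',683,180,.032),('platL',698,351,.032),('knob',599,94,.143),('tip',352,119,.095),('railL',323,163,.03),('bx',32,246,.034),('bx',218,195,.034),('bx',252,318,.034),('bx',68,372,.034)]: print(n,plane('top',235+u/3.2,195+v/3.2,z).round(4))
for u,v in [(248,293),(295,317)]: print('bottle cap',plane('side',u,v,.237 if u<270 else .201).round(3))
"
```

```text
footR [0.5181 0.2275 0.    ]
footL [0.3736 0.2221 0.    ]
topR [0.5229 0.0915 0.027 ]
topL [0.3769 0.0842 0.027 ]
platR [ 0.5232 -0.0974  0.032 ]
platL [ 0.3876 -0.1016  0.032 ]
knob [ 0.5786 -0.0117  0.143 ]
tip [0.5713 0.1676 0.095 ]
railL [0.5447 0.1899 0.03  ]
bx [0.4836 0.425  0.034 ]
bx [0.5207 0.2749 0.034 ]
bx [0.422  0.2498 0.034 ]
bx [0.383  0.3969 0.034 ]
bottle cap [0.563 0.555 0.237]
bottle cap [0.489 0.55  0.201]
```

```bash
cat >> h.py <<'E'
from scipy.spatial.transform import Rotation as Ro
S=np.array([.453,-.004]);TH=.032
def loc(p):  # world xy -> scale xy
    c,s=np.cos(TH),np.sin(TH); d=np.array(p)[:2]-S; return np.array([c*d[0]+s*d[1],-s*d[0]+c*d[1]])
def wor(x,y):
    c,s=np.cos(TH),np.sin(TH); return S+np.array([c*x-s*y,s*x+c*y])
def inc(*ts):
    s=state();R=np.array(s['orientation']);p=np.array(s['tool_pos'])
    for x,y,z,yw in ts:
        a=np.radians(yw);T=np.array([[np.cos(a),np.sin(a),0],[np.sin(a),-np.cos(a),0],[0,0,-1]])
        print((R.T@(np.array([x,y,z])-p)*1000).round(1),Ro.from_matrix(R.T@T).as_rotvec().round(4))
    print('yaw',np.degrees(np.arctan2(R[1,0],R[0,0])).round(2),'pos',p.round(4),'loc',loc(p).round(4))
E
python3 -c "
from h import *
inc((.50,-.10,.28,60),(.4225,.453,.25,104.3))"
```

```text
[ 431.7 -303.5  -29.8] [-9.000e-04 -5.000e-04 -6.834e-01]
[ 5.560e+02 -8.478e+02  8.000e-01] [-7.0000e-04 -9.0000e-04 -1.4566e+00]
yaw 20.84 pos [ 0.2046 -0.5372  0.2498] loc [-0.2654 -0.525 ]
```

Request:
carry_out:
  increments:
    - [432, -304, -30, 0, 0, -0.68, 0]
    - [432, -304, -30, 0, 0, -0.68, 0]
    - [432, -304, -30, 0, 0, -0.68, 0]
    - [432, -304, -30, 0, 0, -0.68, 0]
    - [432, -304, -30, 0, 0, -0.68, 0]
    - [432, -304, -30, 0, 0, -0.68, 0]
    - [432, -304, -30, 0, 0, -0.68, 0]
    - [432, -304, -30, 0, 0, -0.68, 0]
    - [432, -304, -30, 0, 0, -0.68, 0]
    - [432, -304, -30, 0, 0, -0.68, 0]
    - [432, -304, -30, 0, 0, -0.68, 0]
    - [432, -304, -30, 0, 0, -0.68, 0]
    - [556, -848, -10, 0, 0, -1.457, 0]
    - [556, -848, -10, 0, 0, -1.457, 0]
    - [556, -848, -10, 0, 0, -1.457, 0]
    - [556, -848, -10, 0, 0, -1.457, 0]
    - [556, -848, -10, 0, 0, -1.457, 0]
    - [556, -848, -10, 0, 0, -1.457, 0]
    - [556, -848, -10, 0, 0, -1.457, 0]
    - [556, -848, -10, 0, 0, -1.457, 0]

```text
time: 1.77
tool_pos: [0.4476, 0.2098, 0.2682]
orientation: [[-0.25, 0.968, -0.0], [0.968, 0.25, 0.001], [0.001, 0.0, -1.0]]
wrist_force: [1.0, -0.7, -0.5]
gripper_width: 0.501
```

```bash
python3 -c "
from h import *
inc((.4225,.453,.25,104.3),(.4225,.453,.034,104.3));print(state()['gripper_width'],state()['time'])"
```

```text
[241.8  36.5  18.4] [ 0.     -0.001   0.0032]
[241.6  36.5 234.4] [ 0.     -0.001   0.0032]
yaw 104.48 pos [0.4476 0.2098 0.2682] loc [0.0015 0.2138]
0.5013338334924734 1.7667
```

Request:
carry_out:
  increments:
    - [242, 37, 18, 0, 0, 0, 0]
    - [242, 37, 18, 0, 0, 0, 0]
    - [242, 37, 18, 0, 0, 0, 0]
    - [242, 37, 18, 0, 0, 0, 0]
    - [242, 37, 18, 0, 0, 0, 0]
    - [242, 37, 18, 0, 0, 0, 0]
    - [242, 37, 18, 0, 0, 0, 0]
    - [242, 37, 150, 0, 0, 0, 0]
    - [242, 37, 150, 0, 0, 0, 0]
    - [242, 37, 150, 0, 0, 0, 0]
    - [242, 37, 200, 0, 0, 0, 0]
    - [242, 37, 234, 0, 0, 0, 0]
    - [242, 37, 234, 0, 0, 0, 0]
    - [242, 37, 234, 0, 0, 0, 0]

```text
time: 2.93
tool_pos: [0.4218, 0.4525, 0.0321]
orientation: [[-0.25, 0.968, -0.004], [0.968, 0.25, -0.002], [-0.001, -0.005, -1.0]]
wrist_force: [0.3, -0.4, 1.0]
gripper_width: 0.502
```

```bash
python3 -c "
from h import *
im=snap('side','s2.png')
cv2.imwrite('pics/s2c.png',cv2.resize(im[160:420,180:500,::-1],None,fx=2.3,fy=2.3))
inc((.4225,.453,.034,104.3));print(state()['wrist_force'],state()['time'])"
```

```text
[-0.4 -0.6  0.9] [-0.001  -0.0006  0.0031]
yaw 104.47 pos [0.423  0.4536 0.0349] loc [-0.0154  0.4583]
[0.78774867 0.36267638 0.9095305 ] 2.9833
```

View pics/s2c.png

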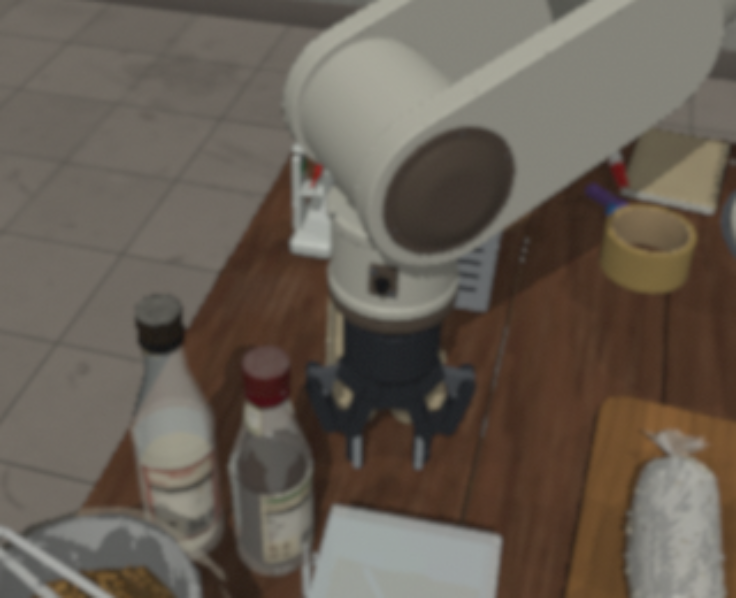

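```bash
cat >> h.py <<'E'
def path(c,yaw,segs,ds,z,D=.090):
    """unicycle push of box centre c; segs (length, dyaw); prints rows relative to the present pose"""
    s=state();R=np.array(s['orientation']);p=np.array(s['tool_pos']);c=np.array(c,float);out=[]
    for L,dy in segs:
        n=max(1,round(L/ds))
        for i in range(n):
            yaw+=dy/n/2;c=c+L/n*np.array([np.sin(yaw),-np.cos(yaw)]);yaw+=dy/n/2
            t=c+D*np.array([-np.sin(yaw),np.cos(yaw)]);a=yaw+np.pi/2
            ry=loc(c+.079*np.array([-np.sin(yaw),np.cos(yaw)]))[1]
            zz=z+.027*np.clip((.225-ry)/.130,0,1)
            T=np.array([[np.cos(a),np.sin(a),0],[np.sin(a),-np.cos(a),0],[0,0,-1]])
            r=R.T@(np.array([*t,zz])-p)*1000
            out.append([*r.round(0).astype(int).tolist(),0,0,round(float(Ro.from_matrix(R.T@T).as_rotvec()[2]),2),0])
    print(out);print('end',c.round(4),round(yaw,3),loc(c).round(4),ry.round(3))
E
python3 -c "
from h import *
y=.25;c=np.array([.4523,.3367]);u=np.array([np.sin(y),-np.cos(y)])
path(c-.03*u,y,[(.03,0),(.104,-.417)],.0075,.033)"
```

```text
[[-8, -1, 2, 0, 0, 0.0, 0], [-15, -1, 2, 0, 0, 0.0, 0], [-23, -1, 2, 0, 0, 0.0, 0], [-30, -1, 2, 0, 0, 0.0, 0], [-38, 2, 2, 0, 0, 0.03, 0], [-45, 4, 2, 0, 0, 0.06, 0], [-53, 6, 2, 0, 0, 0.09, 0], [-61, 8, 2, 0, 0, 0.12, 0], [-68, 10, 2, 0, 0, 0.15, 0], [-76, 11, 2, 0, 0, 0.18, 0], [-84, 12, 2, 0, 0, 0.21, 0], [-92, 13, 2, 0, 0, 0.24, 0], [-100, 14, 2, 0, 0, 0.27, 0], [-108, 15, 2, 0, 0, 0.3, 0], [-116, 15, 2, 0, 0, 0.33, 0], [-123, 15, 2, 0, 0, 0.36, 0], [-131, 15, 2, 0, 0, 0.39, 0], [-139, 14, 2, 0, 0, 0.42, 0]]
end [0.4566 0.2335] -0.167 [0.0112 0.2373] 0.315
```

Request:
carry_out:
  increments:
    - [-8, -1, 2, 0, 0, 0.0, 0]
    - [-15, -1, 2, 0, 0, 0.0, 0]
    - [-23, -1, 2, 0, 0, 0.0, 0]
    - [-30, -1, 2, 0, 0, 0.0, 0]
    - [-38, 2, 2, 0, 0, 0.03, 0]
    - [-45, 4, 2, 0, 0, 0.06, 0]
    - [-53, 6, 2, 0, 0, 0.09, 0]
    - [-61, 8, 2, 0, 0, 0.12, 0]
    - [-68, 10, 2, 0, 0, 0.15, 0]
    - [-76, 11, 2, 0, 0, 0.18, 0]
    - [-84, 12, 2, 0, 0, 0.21, 0]
    - [-92, 13, 2, 0, 0, 0.24, 0]
    - [-100, 14, 2, 0, 0, 0.27, 0]
    - [-108, 15, 2, 0, 0, 0.3, 0]
    - [-116, 15, 2, 0, 0, 0.33, 0]
    - [-123, 15, 2, 0, 0, 0.36, 0]
    - [-131, 15, 2, 0, 0, 0.39, 0]
    - [-139, 14, 2, 0, 0, 0.42, 0]
    - [-139, 14, 2, 0, 0, 0.42, 0]

```text
time: 4.57
tool_pos: [0.4718, 0.3211, 0.033]
orientation: [[0.171, 0.985, -0.001], [0.985, -0.171, -0.0], [-0.0, -0.001, -1.0]]
wrist_force: [-1.2, 0.5, -0.2]
gripper_width: 0.5
```

```bash
python3 -c "
from h import *
im=snap('top','t2.png')
cv2.imwrite('pics/t2c.png',cv2.resize(im[195:325,235:485,::-1],None,fx=3.2,fy=3.2,interpolation=cv2.INTER_CUBIC))
inc();print(state()['wrist_force'])"
```

```text
yaw 80.3 pos [0.4715 0.3216 0.0329] loc [0.0289 0.3248]
[ 0.41229687  0.48487224 -0.54201072]
```

View pics/t2c.png

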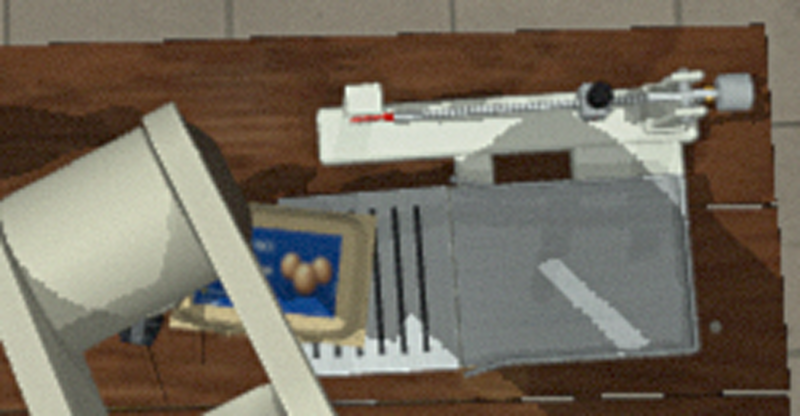

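```bash
python3 -c "
from h import *
P=[plane('top',235+u/3.2,195+v/3.2,.046)[:2] for u,v in [(377,213),(364,347)]]
print(P,[loc(p) for p in P],np.linalg.norm(P[0]-P[1]))
e=P[0]-P[1];print(np.arctan2(e[1],e[0]))
# label bottom edge
im=cv2.imread('pics/t2.png');hsv=cv2.cvtColor(im,cv2.COLOR_BGR2HSV)
"
```

```text
[array([0.50216809, 0.1485259 ]), array([0.39731688, 0.16207606])] [array([0.05402292, 0.1508747 ]), array([-0.05034108,  0.16777259])] 0.1057231433932129
-0.12851996849798517
```

```bash
python3 -c "
from h import *
p=state()['tool_pos'][:2];y=-.169
c=np.array(p)-.09*np.array([-np.sin(y),np.cos(y)]);print(loc(c))
path(c,y,[(.045,0),(.052,.20)],.007,.033)"
```

```text
[0.01096855 0.23660904]
[[-8, 0, 0, 0, 0, -0.0, 0], [-15, 0, 0, 0, 0, -0.0, 0], [-23, 0, 0, 0, 0, -0.0, 0], [-30, 0, 0, 0, 0, -0.0, 0], [-38, 0, 0, 0, 0, -0.0, 0], [-45, 0, 0, 0, 0, -0.0, 0], [-52, -2, 0, 0, 0, -0.03, 0], [-60, -5, 0, 0, 0, -0.06, 0], [-68, -7, 0, 0, 0, -0.09, 0], [-75, -9, 0, 0, 0, -0.11, 0], [-83, -10, 0, 0, 0, -0.14, 0], [-91, -12, 0, 0, 0, -0.17, 0], [-98, -13, -1, 0, 0, -0.2, 0]]
end [0.4452 0.1367] 0.031 [-0.0033  0.1409] 0.22
```

Request:
carry_out:
  increments:
    - [-8, 0, 0, 0, 0, 0, 0]
    - [-15, 0, 0, 0, 0, 0, 0]
    - [-23, 0, 0, 0, 0, 0, 0]
    - [-30, 0, 0, 0, 0, 0, 0]
    - [-38, 0, 0, 0, 0, 0, 0]
    - [-45, 0, 0, 0, 0, 0, 0]
    - [-52, -2, 0, 0, 0, -0.03, 0]
    - [-60, -5, 0, 0, 0, -0.06, 0]
    - [-68, -7, 0, 0, 0, -0.09, 0]
    - [-75, -9, 0, 0, 0, -0.11, 0]
    - [-83, -10, 0, 0, 0, -0.14, 0]
    - [-91, -12, 0, 0, 0, -0.17, 0]
    - [-98, -13, -2, 0, 0, -0.2, 0]
    - [-98, -13, -2, 0, 0, -0.2, 0]

```text
time: 5.78
tool_pos: [0.4417, 0.2259, 0.035]
orientation: [[-0.032, 0.999, -0.002], [1.0, 0.032, -0.001], [-0.001, -0.002, -1.0]]
wrist_force: [-0.3, 0.4, -0.4]
gripper_width: 0.502
```

```bash
python3 -c "
from h import *
im=snap('top','t3.png')
cv2.imwrite('pics/t3c.png',cv2.resize(im[195:325,235:485,::-1],None,fx=3.2,fy=3.2,interpolation=cv2.INTER_CUBIC))
inc();print(state()['wrist_force'])
p=state()['tool_pos'][:2];y=.031
c=np.array(p)-.09*np.array([-np.sin(y),np.cos(y)]);print(loc(c))
path(c,y,[(loc(c)[1]-.0,0)],.008,.035)"
```

```text
yaw 91.69 pos [0.4421 0.2264 0.0351] loc [-0.0035  0.2307]
[-0.2544543  -0.07051021  0.68414866]
[-0.00358983  0.1406694 ]
[[-8, 0, -3, 0, 0, -0.0, 0], [-16, 0, -4, 0, 0, -0.0, 0], [-23, 0, -6, 0, 0, -0.0, 0], [-31, 0, -8, 0, 0, -0.0, 0], [-39, 0, -9, 0, 0, -0.0, 0], [-47, 0, -11, 0, 0, -0.0, 0], [-55, 0, -12, 0, 0, -0.0, 0], [-63, 0, -14, 0, 0, -0.0, 0], [-70, 0, -16, 0, 0, -0.0, 0], [-78, 0, -17, 0, 0, -0.0, 0], [-86, 0, -19, 0, 0, -0.0, 0], [-94, 0, -20, 0, 0, -0.0, 0], [-102, 0, -22, 0, 0, -0.0, 0], [-109, 0, -24, 0, 0, -0.0, 0], [-117, 0, -25, 0, 0, -0.0, 0], [-125, 0, -27, 0, 0, -0.0, 0], [-133, 0, -27, 0, 0, -0.0, 0], [-141, 0, -27, 0, 0, -0.0, 0]]
end [ 0.4493 -0.0041] 0.031 [-0.0037  0.    ] 0.079
```

View pics/t3c.png

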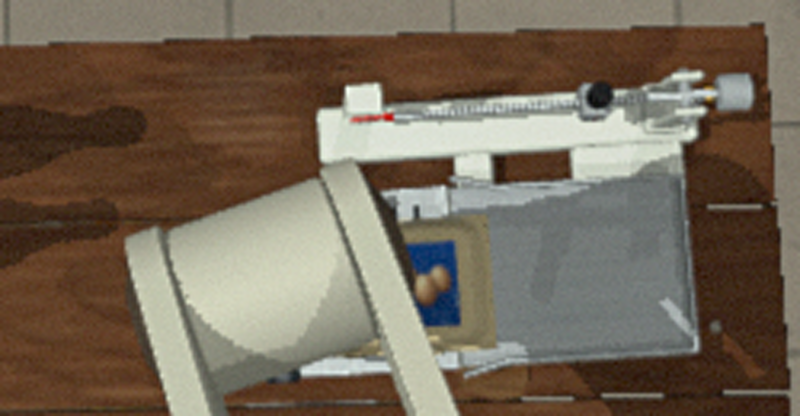

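```bash
python3 -c "
from h import *
for z in (.058,.064):
  P=[plane('top',235+u/3.2,195+v/3.2,z)[:2] for u,v in [(488,212),(497,348)]]
  print([loc(p) for p in P])
print([[loc(plane('top',235+u/3.2,195+v/3.2,.032)[:2]).round(4) for u,v in [(683,180),(698,351),(600,357),(580,188)]]])"
```

```text
[array([0.04901009, 0.06480173]), array([-0.05657998,  0.06551048])]
[array([0.04864331, 0.06554678]), array([-0.05640353,  0.06625187])]
[[array([ 0.0672, -0.0956]), array([-0.0685, -0.0955]), array([-0.0689, -0.0182]), array([ 0.0655, -0.0131])]]
```

Request:
carry_out:
  increments:
    - [-8, 0, -3, 0, 0, 0, 0]
    - [-16, 0, -4, 0, 0, 0, 0]
    - [-23, 0, -6, 0, 0, 0, 0]
    - [-31, 0, -8, 0, 0, 0, 0]
    - [-39, 0, -9, 0, 0, 0, 0]
    - [-47, 0, -11, 0, 0, 0, 0]
    - [-55, 0, -12, 0, 0, 0, 0]
    - [-63, 0, -14, 0, 0, 0, 0]
    - [-70, 0, -16, 0, 0, 0, 0]
    - [-78, 0, -17, 0, 0, 0, 0]
    - [-86, 0, -19, 0, 0, 0, 0]
    - [-94, 0, -20, 0, 0, 0, 0]
    - [-102, 0, -22, 0, 0, 0, 0]
    - [-109, 0, -24, 0, 0, 0, 0]
    - [-117, 0, -25, 0, 0, 0, 0]
    - [-125, 0, -26, 0, 0, 0, 0]
    - [-133, 0, -26, 0, 0, 0, 0]
    - [-141, 0, -26, 0, 0, 0, 0]
    - [-141, 0, -26, 0, 0, 0, 0]
    - [-141, 0, -26, 0, 0, 0, 0]

```text
time: 7.5
tool_pos: [0.4463, 0.085, 0.061]
orientation: [[-0.028, 1.0, -0.001], [1.0, 0.028, -0.001], [-0.001, -0.001, -1.0]]
wrist_force: [-0.4, 0.1, -0.3]
gripper_width: 0.496
```

```bash
python3 -c "
from h import *
inc();print(state()['wrist_force'])"
```

```text
yaw 91.63 pos [0.4463 0.085  0.061 ] loc [-0.0038  0.0891]
[-0.44630476  0.13667752 -0.25970071]
```

Request:
carry_out:
  increments:
    - [12, 0, 0, 0, 0, 0, 0]
    - [25, 0, 0, 0, 0, 0, 0]
    - [25, 0, -40, 0, 0, 0, 0]
    - [25, 0, -80, 0, 0, 0, 0]
    - [25, 0, -120, 0, 0, 0, 0]
    - [40, -10, -160, 0, 0, 0, 0]
    - [200, -150, -190, 0, 0, 0, 0]
    - [200, -150, -190, 0, 0, 0, 0]
    - [315, -200, -220, 0, 0, 0, 0]
    - [315, -200, -220, 0, 0, 0, 0]
    - [315, -200, -220, 0, 0, 0, 0]
    - [315, -200, -220, 0, 0, 0, 0]
    - [315, -200, -220, 0, 0, 0, 0]
    - [315, -200, -220, 0, 0, 0, 0]

```text
time: 8.67
tool_pos: [0.2403, 0.3891, 0.2801]
orientation: [[-0.029, 1.0, -0.001], [1.0, 0.029, -0.0], [-0.0, -0.001, -1.0]]
wrist_force: [1.9, 0.3, 0.0]
gripper_width: 0.496
```

```bash
python3 -c "
from h import *
inc()
a=snap('top','t4.png');b=snap('side','s4.png')
A=cv2.resize(a[200:325,300:480],None,fx=4.4,fy=4.4,interpolation=cv2.INTER_CUBIC)[:,:,::-1]
cv2.imwrite('pics/t4c.png',A)
B=cv2.resize(b[165:305,290:430],None,fx=4.2,fy=4.2,interpolation=cv2.INTER_CUBIC)[:,:,::-1]
cv2.imwrite('pics/s4c.png',B)
for X in [(.0,.0)]:print(proj('side',[*wor(.125,.161),.095]),proj('side',[*wor(.125,.161),.105]),proj('top',[*wor(.125,.0),.13]))
"
```

```text
yaw 91.65 pos [0.2403 0.3891 0.2801] loc [-0.2     0.3997]
(np.float64(316.3802428242462), np.float64(233.4524743214422)) (np.float64(316.33074486617215), np.float64(229.9856410458822)) (np.float64(416.1864393691393), np.float64(225.5915531861991))
```

View pics/t4c.png

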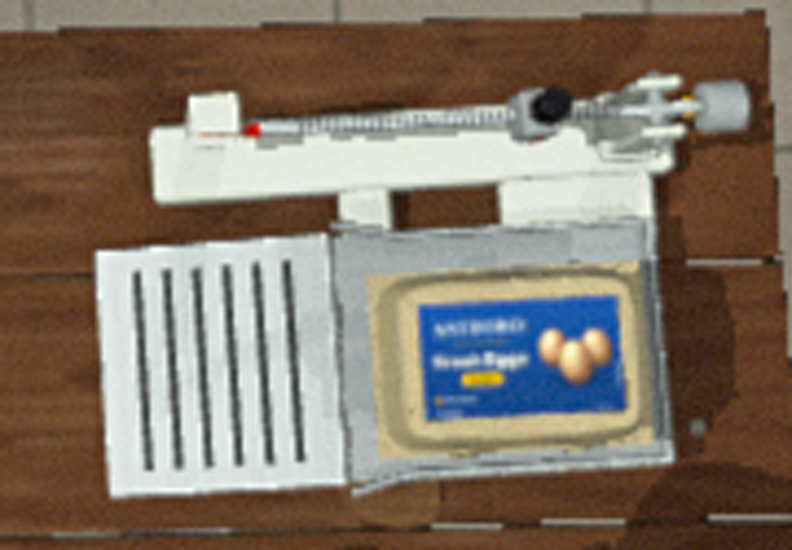

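View pics/s4c.png

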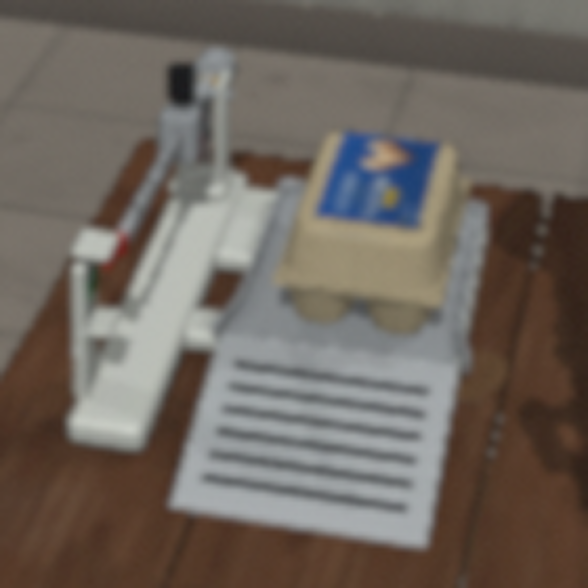

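```bash
python3 -c "
from h import *
for n,u,v,z in [('rear',372,280,.056),('rear',383,455,.056),('front',637,262,.056),('front',655,440,.056),('knobtop',551,103,.148),('rimfar',655,230,.03),('rimfar',672,460,.03),('stepend',333,235,.03),('stepend',350,488,.03)]:
  q=plane('top',300+u/4.4,200+v/4.4,z);print(n,q.round(4),loc(q).round(4))"
```

```text
rear [0.4942 0.0697 0.056 ] [0.0436 0.0724]
rear [0.3953 0.0675 0.056 ] [-0.0553  0.0733]
front [ 0.5006 -0.081   0.056 ] [ 0.0451 -0.0785]
front [ 0.4    -0.0856  0.056 ] [-0.0555 -0.0799]
knobtop [ 0.58   -0.0178  0.148 ] [ 0.1264 -0.0179]
rimfar [ 0.5207 -0.0988  0.03  ] [ 0.0646 -0.0969]
rimfar [ 0.3879 -0.1012  0.03  ] [-0.0682 -0.095 ]
stepend [0.5227 0.0884 0.03  ] [0.0726 0.0901]
stepend [0.3763 0.0841 0.03  ] [-0.0738  0.0905]
```

```bash
python3 -c "
from h import *
x,y=wor(.1255,-.015);print(x,y);inc((x,y,.25,1.8),(x,y,.146,1.8))"
```

```text
0.5789156675671857 -0.014977006017579477
[-418.   325.8   29.6] [-1.900e-03 -3.000e-04  1.574e+00]
[-418.2  325.9  133.6] [-1.900e-03 -3.000e-04  1.574e+00]
yaw 91.99 pos [0.2388 0.3915 0.2805] loc [-0.2014  0.4021]
```

Request:
carry_out:
  increments:
    - [-418, 326, 10, 0, 0, 1.57, 0.29]
    - [-418, 326, 10, 0, 0, 1.57, 0.29]
    - [-418, 326, 10, 0, 0, 1.57, 0.29]
    - [-418, 326, 10, 0, 0, 1.57, 0.29]
    - [-418, 326, 10, 0, 0, 1.57, 0.29]
    - [-418, 326, 10, 0, 0, 1.57, 0.29]
    - [-418, 326, 10, 0, 0, 1.57, 0.29]
    - [-418, 326, 10, 0, 0, 1.57, 0.29]
    - [-418, 326, 10, 0, 0, 1.57, 0.29]
    - [-418, 326, 10, 0, 0, 1.57, 0.29]
    - [-418, 326, 10, 0, 0, 1.57, 0.29]
    - [-418, 326, 10, 0, 0, 1.57, 0.29]
    - [-418, 326, 10, 0, 0, 1.57, 0.29]
    - [-418, 326, 10, 0, 0, 1.57, 0.29]
    - [-418, 326, 10, 0, 0, 1.57, 0.29]
    - [-418, 326, 10, 0, 0, 1.57, 0.29]
    - [-418, 326, 30, 0, 0, 1.57, 0.29]
    - [-418, 326, 50, 0, 0, 1.57, 0.29]
    - [-418, 326, 70, 0, 0, 1.57, 0.29]
    - [-418, 326, 70, 0, 0, 1.57, 0.29]

```text
time: 10.43
tool_pos: [0.5772, -0.0136, 0.2063]
orientation: [[0.999, 0.038, -0.006], [0.038, -0.999, 0.002], [-0.006, -0.002, -1.0]]
wrist_force: [-0.7, 1.1, -1.0]
gripper_width: 0.354
```

```bash
python3 -c "
from h import *
x,y=wor(.1255,-.015);inc((x,y,.146,1.8));print(state()['gripper_width'])
b=snap('side','s5.png')
cv2.imwrite('pics/s5c.png',cv2.resize(b[150:290,280:420],None,fx=4,fy=4,interpolation=cv2.INTER_CUBIC)[:,:,::-1])"
```

```text
[ 2.   1.6 60.3] [-0.0023  0.0055  0.0063]
yaw 2.16 pos [ 0.5772 -0.0136  0.2063] loc [ 0.1238 -0.0136]
0.35441538969033576
```

View pics/s5c.png

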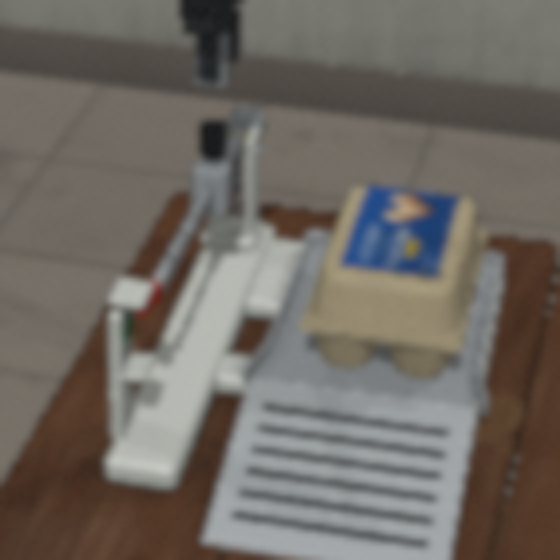

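Request:
carry_out:
  increments:
    - [2, 2, 20, -0.002, 0.005, 0, 0.29]
    - [2, 2, 40, -0.002, 0.005, 0, 0.29]
    - [2, 2, 50, -0.002, 0.005, 0, 0.29]
    - [2, 2, 55, -0.002, 0.005, 0, 0.29]
    - [2, 2, 60, -0.002, 0.005, 0, 0.29]
    - [2, 2, 60, -0.002, 0.005, 0, 0.29]

```text
time: 10.98
tool_pos: [0.5798, -0.0155, 0.149]
orientation: [[0.999, 0.038, 0.002], [0.038, -0.999, -0.0], [0.002, 0.0, -1.0]]
wrist_force: [0.2, -0.9, 0.2]
gripper_width: 0.354
```

```bash
python3 -c "
from h import *
inc();print(state()['wrist_force'])
b=snap('side','s6.png');a=snap('top','t6.png')
B=cv2.resize(b[160:260,290:370],None,fx=5,fy=5,interpolation=cv2.INTER_CUBIC)
cv2.imwrite('pics/s6c.png',B[:,:,::-1])"
```

```text
yaw 2.16 pos [ 0.5798 -0.0155  0.149 ] loc [ 0.1264 -0.0156]
[ 0.15587551 -0.94291015  0.24713586]
```

View pics/s6c.png

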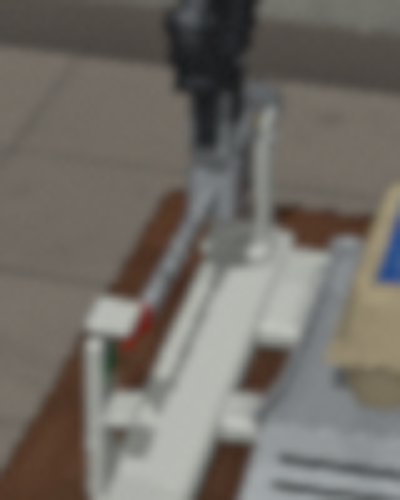

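```bash
cat >> h.py <<'E'
def ptr(save=None):
    im=capture('side').astype(int)
    if save: cv2.imwrite('pics/'+save,im[:,:,::-1].astype(np.uint8))
    w=im[200:270,290:345];r,g,b=w[...,0],w[...,1],w[...,2]
    rw=np.clip(r-np.maximum(g,b)-40,0,None)*1.;gw=np.clip(g-np.maximum(r,b)-12,0,None)*1.
    gw[:,:]*=1; Y,X=np.mgrid[200:270,290:345]
    f=lambda k:(np.round((X*k).sum()/k.sum(),2),np.round((Y*k).sum()/k.sum(),2),int((k>0).sum())) if k.sum()>0 else None
    print('red',f(rw),'green',f(gw),'t',round(state()['time'],2))
E
python3 -c "
from h import *
ptr()
for a in (-.07,0,.07):
  print(a,[np.round(proj('side',[*wor(.125,-.085+r*np.cos(a)),.095+r*np.sin(a)]),1) for r in(.256,.236)])"
```

```text
red (np.float64(318.12), np.float64(224.33), 15) green (np.float64(311.0), np.float64(233.0), 3) t 11.13
-0.07 [array([315.5, 241.7]), array([317.6, 236.7])]
0 [array([315.3, 235.7]), array([317.4, 231.2])]
0.07 [array([315.3, 229.3]), array([317.4, 225.4])]
```

Request:
carry_out:
  increments:
    - [0, -6, 1, 0, 0, 0, 0.29]
    - [0, -12, 1, 0, 0, 0, 0.29]
    - [0, -18, 1, 0, 0, 0, 0.29]
    - [0, -24, 1, 0, 0, 0, 0.29]
    - [0, -30, 1, 0, 0, 0, 0.29]
    - [0, -36, 1, 0, 0, 0, 0.29]
    - [0, -41, 1, 0, 0, 0, 0.29]
    - [0, -45, 1, 0, 0, 0, 0.29]
    - [0, -45, 1, 0, 0, 0, 0.29]
    - [0, -45, 1, 0, 0, 0, 0.29]

```text
time: 11.97
tool_pos: [0.5783, 0.0295, 0.1485]
orientation: [[0.999, 0.038, 0.002], [0.038, -0.999, -0.0], [0.002, 0.0, -1.0]]
wrist_force: [-0.4, 0.1, -0.2]
gripper_width: 0.356
```

```bash
python3 -c "
from h import *
ptr();inc();print(state()['wrist_force'])"
```

```text
red (np.float64(316.99), np.float64(229.22), 31) green (np.float64(311.0), np.float64(232.89), 3) t 12.02
yaw 2.16 pos [0.5783 0.0293 0.1485] loc [0.1264 0.0293]
[-0.17913871  0.98561609  0.80249887]
```

Request:
carry_out:
  increments:
    - [0, 5, 0, 0, 0, 0, 0.29]
    - [0, 5, 0, 0, 0, 0, 0.29]
    - [0, 5, 0, 0, 0, 0, 0.29]
    - [0, 5, 0, 0, 0, 0, 0.29]
    - [0, 5, 0, 0, 0, 0, 0.29]
    - [0, 5, 0, 0, 0, 0, 0.29]
    - [0, 5, 0, 0, 0, 0, 0.29]
    - [0, 5, 0, 0, 0, 0, 0.29]
    - [0, 5, 0, 0, 0, 0, 0.29]
    - [0, 5, 0, 0, 0, 0, 0.29]
    - [0, 5, 0, 0, 0, 0, 0.29]
    - [0, 5, 0, 0, 0, 0, 0.29]
    - [0, 5, 0, 0, 0, 0, 0.29]
    - [0, 5, 0, 0, 0, 0, 0.29]
    - [0, 5, 0, 0, 0, 0, 0.29]
    - [0, 5, 0, 0, 0, 0, 0.29]
    - [0, 5, 0, 0, 0, 0, 0.29]
    - [0, 5, 0, 0, 0, 0, 0.29]

```text
time: 13.52
tool_pos: [0.5785, 0.0243, 0.1486]
orientation: [[0.999, 0.038, 0.002], [0.038, -0.999, -0.0], [0.002, 0.0, -1.0]]
wrist_force: [-0.0, 0.3, 0.2]
gripper_width: 0.352
```

```bash
python3 -c "
from h import *
ptr('s7.png');ptr();inc()
b=cv2.imread('pics/s7.png');cv2.imwrite('pics/s7c.png',cv2.resize(b[210:260,295:345],None,fx=12,fy=12,interpolation=cv2.INTER_CUBIC))"
```

```text
red (np.float64(317.16), np.float64(232.13), 34) green (np.float64(311.11), np.float64(232.67), 4) t 13.57
red (np.float64(317.04), np.float64(232.25), 31) green (np.float64(311.09), np.float64(232.64), 4) t 13.62
yaw 2.16 pos [0.5785 0.0243 0.1485] loc [0.1264 0.0243]
```

View pics/s7c.png

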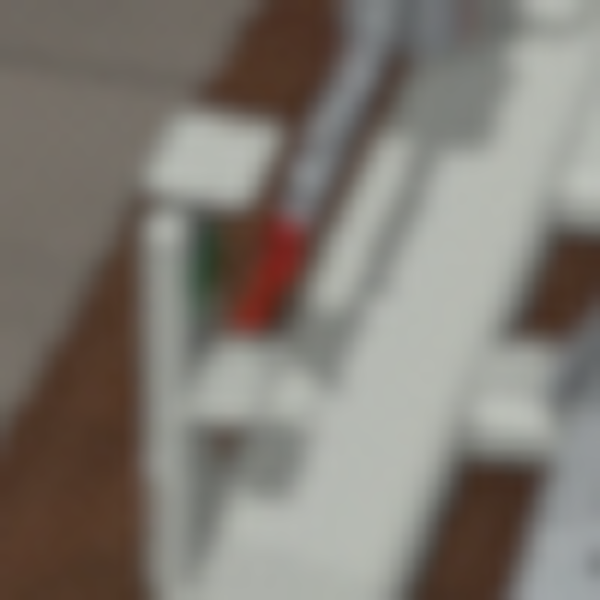

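```bash
cat > p.py <<'E'
from h import *
def red(im):
    w=im[200:270,290:345].astype(int);b,g,r=w[...,0],w[...,1],w[...,2]
    k=np.clip(r-np.maximum(g,b)-40,0,None)*1.;Y,X=np.mgrid[200:270,290:345]
    rows=k.sum(1);cs=rows.cumsum()/rows.sum()
    q=lambda f:round(float(np.interp(f,cs,np.arange(200,270))),2)
    return round((X*k).sum()/k.sum(),2),round((Y*k).sum()/k.sum(),2),int((k>0).sum()),int(k.sum()),'q',q(.1),q(.5),q(.9)
E
python3 -c "
from p import *
for f in ('s1','s2','s4','s5','s6','s7'):
  im=cv2.imread(f'pics/{f}.png');print(f,red(im))
"
```

```text
s1 (np.float64(317.46), np.float64(234.28), 21, 509, 'q', 231.76, 233.7, 235.88)
s2 (np.float64(317.42), np.float64(234.32), 24, 588, 'q', 231.68, 233.68, 236.13)
s4 (np.float64(318.23), np.float64(224.27), 16, 157, 'q', 221.48, 223.51, 227.31)
s5 (np.float64(318.24), np.float64(224.21), 15, 141, 'q', 221.47, 223.45, 227.29)
s6 (np.float64(317.51), np.float64(225.65), 18, 192, 'q', 222.53, 224.68, 228.2)
s7 (np.float64(317.16), np.float64(232.13), 34, 751, 'q', 228.66, 231.47, 234.9)
```

```bash
cat >> p.py <<'E'
def up(im):
    # upper red end: sub-pixel row where the row's peak redness passes half of its plateau; also the lower end
    w=im[205:250,300:335].astype(int);b,g,r=w[...,0],w[...,1],w[...,2]
    k=(r-np.maximum(g,b)).clip(0).max(1);return k
E
python3 -c "
from p import *
print('row from 216')
for f in ('s1','s2','s4','s5','s6','s7'):
  print(f,up(cv2.imread(f'pics/{f}.png'))[11:35].tolist())
for r in (.215,.22,.225): print(r,[np.round(proj('side',[*wor(.125,-.085+r*np.cos(a)),.095+r*np.sin(a)]),1)[1] for a in (.07,0,-.07)])
"
```

```text
row from 216
s1 [24, 24, 22, 22, 18, 19, 17, 18, 17, 21, 20, 22, 23, 24, 24, 38, 71, 86, 85, 81, 76, 60, 47, 40]
s2 [6, 7, 7, 7, 7, 7, 7, 7, 7, 7, 8, 10, 11, 14, 20, 40, 77, 91, 88, 82, 80, 64, 52, 44]
s4 [27, 26, 23, 22, 30, 48, 56, 62, 65, 57, 42, 41, 51, 42, 30, 28, 27, 26, 26, 27, 26, 25, 25, 25]
s5 [26, 25, 22, 21, 30, 47, 55, 62, 63, 56, 41, 41, 50, 42, 30, 27, 26, 26, 25, 26, 25, 25, 24, 24]
s6 [26, 25, 22, 21, 23, 35, 48, 57, 62, 63, 51, 45, 57, 55, 37, 27, 26, 26, 25, 26, 26, 25, 24, 24]
s7 [26, 28, 24, 21, 15, 13, 10, 10, 11, 13, 19, 29, 52, 75, 81, 85, 83, 78, 71, 75, 69, 41, 26, 26]
0.215 [np.float64(221.4), np.float64(226.7), np.float64(231.7)]
0.22 [np.float64(222.4), np.float64(227.8), np.float64(232.9)]
0.225 [np.float64(223.3), np.float64(228.9), np.float64(234.1)]
```

Request:
carry_out:
  increments:
    - [0, 2, 0, 0, 0, 0, 0.29]
    - [0, 4, 0, 0, 0, 0, 0.29]
    - [0, 6, 0, 0, 0, 0, 0.29]
    - [0, 7, 0, 0, 0, 0, 0.29]
    - [0, 7, 0, 0, 0, 0, 0.29]
    - [0, 7, 0, 0, 0, 0, 0.29]
    - [0, 3, 0, 0, 0, 0, 0.29]
    - [0, 2, 0, 0, 0, 0, 0.29]
    - [0, 2, 0, 0, 0, 0, 0.29]
    - [0, 2, 0, 0, 0, 0, 0.29]
    - [0, 2, 0, 0, 0, 0, 0.29]
    - [0, 2, 0, 0, 0, 0, 0.29]
    - [0, 2, 0, 0, 0, 0, 0.29]
    - [0, 2, 0, 0, 0, 0, 0.29]
    - [0, 2, 0, 0, 0, 0, 0.29]
    - [0, 2, 0, 0, 0, 0, 0.29]
    - [0, 2, 0, 0, 0, 0, 0.29]
    - [0, 2, 0, 0, 0, 0, 0.29]
    - [0, 2, 0, 0, 0, 0, 0.29]
    - [0, 2, 0, 0, 0, 0, 0.29]

```text
time: 15.28
tool_pos: [0.5786, 0.0223, 0.1486]
orientation: [[0.999, 0.038, 0.002], [0.038, -0.999, -0.0], [0.002, 0.0, -1.0]]
wrist_force: [0.4, -0.8, -0.5]
gripper_width: 0.353
```

```bash
cat >> p.py <<'E'
def tilt():
    e=[]
    for i in range(4):
        k=up(capture('side')[:,:,::-1]).astype(float);k=k
        j=int(np.argmax(k[11:]>55))+11; pl=k[j+1:j+4].mean(); bg=k[j-7:j-3].mean(); h=(pl+bg)/2
        i0=next(i for i in range(j-4,j+4) if k[i]<h<=k[i+1]); e.append(205+i0+(h-k[i0])/(k[i0+1]-k[i0]))
        dn=max(i for i in range(j,len(k)) if k[i]>45)
    u=np.mean(e);print('upper',np.round(e,2),'lower',205+dn,'tilt',round((226.2-u)/5.3*.07,4));inc()
E
python3 -c "
from p import *
tilt();print(up(capture('side')[:,:,::-1])[11:35].tolist())"
```

```text
upper [224.18 223.91 224.12 223.93] lower 232 tilt 0.0286
yaw 2.16 pos [0.5786 0.0223 0.1485] loc [0.1264 0.0223]
[26, 27, 23, 18, 16, 19, 17, 19, 44, 68, 75, 77, 72, 63, 73, 72, 61, 40, 27, 25, 25, 27, 26, 27]
```

Request:
carry_out:
  increments:
    - [0, -2, 0, 0, 0, 0, 0.29]
    - [0, -3, 0, 0, 0, 0, 0.29]
    - [0, -4, 0, 0, 0, 0, 0.29]
    - [0, -4.8, 0, 0, 0, 0, 0.29]
    - [0, -4.8, 0, 0, 0, 0, 0.29]
    - [0, -4.8, 0, 0, 0, 0, 0.29]
    - [0, -1.5, 0, 0, 0, 0, 0.29]
    - [0, -0.5, 0, 0, 0, 0, 0.29]
    - [0, -0.5, 0, 0, 0, 0, 0.29]
    - [0, -0.5, 0, 0, 0, 0, 0.29]
    - [0, -0.5, 0, 0, 0, 0, 0.29]
    - [0, -0.5, 0, 0, 0, 0, 0.29]
    - [0, -0.5, 0, 0, 0, 0, 0.29]
    - [0, -0.5, 0, 0, 0, 0, 0.29]
    - [0, -0.5, 0, 0, 0, 0, 0.29]
    - [0, -0.5, 0, 0, 0, 0, 0.29]
    - [0, -0.5, 0, 0, 0, 0, 0.29]
    - [0, -0.5, 0, 0, 0, 0, 0.29]
    - [0, -0.5, 0, 0, 0, 0, 0.29]
    - [0, -0.5, 0, 0, 0, 0, 0.29]

```text
time: 17.2
tool_pos: [0.5786, 0.0228, 0.1486]
orientation: [[0.999, 0.038, 0.002], [0.038, -0.999, -0.0], [0.002, 0.0, -1.0]]
wrist_force: [0.1, -0.5, -0.0]
gripper_width: 0.353
```

```bash
python3 -c "
from p import *
tilt();print(up(capture('side')[:,:,::-1])[11:35].tolist())"
```

```text
upper [224.96 224.8  224.91 224.82] lower 234 tilt 0.0175
yaw 2.16 pos [0.5786 0.0228 0.1485] loc [0.1264 0.0228]
[27, 26, 24, 17, 15, 15, 16, 16, 19, 47, 74, 81, 82, 75, 67, 77, 77, 70, 50, 31, 25, 26, 26, 27]
```

Request:
carry_out:
  increments:
    - [0, -2, 0, 0, 0, 0, 0.29]
    - [0, -4, 0, 0, 0, 0, 0.29]
    - [0, -5, 0, 0, 0, 0, 0.29]
    - [0, -5.7, 0, 0, 0, 0, 0.29]
    - [0, -5.7, 0, 0, 0, 0, 0.29]
    - [0, -5.7, 0, 0, 0, 0, 0.29]
    - [0, -3, 0, 0, 0, 0, 0.29]
    - [0, -2, 0, 0, 0, 0, 0.29]
    - [0, -2, 0, 0, 0, 0, 0.29]
    - [0, -2, 0, 0, 0, 0, 0.29]
    - [0, -2, 0, 0, 0, 0, 0.29]
    - [0, -2, 0, 0, 0, 0, 0.29]
    - [0, -2, 0, 0, 0, 0, 0.29]
    - [0, -2, 0, 0, 0, 0, 0.29]
    - [0, -2, 0, 0, 0, 0, 0.29]
    - [0, -2, 0, 0, 0, 0, 0.29]
    - [0, -2, 0, 0, 0, 0, 0.29]
    - [0, -2, 0, 0, 0, 0, 0.29]
    - [0, -2, 0, 0, 0, 0, 0.29]
    - [0, -2, 0, 0, 0, 0, 0.29]

```text
time: 19.12
tool_pos: [0.5785, 0.0248, 0.1485]
orientation: [[0.999, 0.038, 0.002], [0.038, -0.999, -0.0], [0.002, 0.0, -1.0]]
wrist_force: [0.3, -0.8, 0.4]
gripper_width: 0.355
```

```bash
python3 -c "
from p import *
tilt();print(up(capture('side')[:,:,::-1])[11:35].tolist())"
```

```text
upper [225.73 225.67 225.64 225.74] lower 234 tilt 0.0067
yaw 2.15 pos [0.5785 0.0248 0.1485] loc [0.1264 0.0248]
[27, 26, 24, 18, 15, 12, 16, 13, 15, 23, 54, 78, 80, 79, 77, 75, 78, 74, 64, 43, 26, 26, 26, 28]
```

```bash
python3 -c "
from p import *
for x in (.13,.135,.14,.145): print(x,np.round(proj('side',[*wor(x,.161),.095]),2))
im=cv2.imread('pics/s7.png').astype(int)
w=im[226:242,305:317];print((w[...,1]-np.maximum(w[...,0],w[...,2])));print(w.sum(2))
for r in (.214,.218,.222,.256): print(r,[np.round(proj('side',[*wor(.125,-.085+r*np.cos(a)),.095+r*np.sin(a)]),2)[1] for a in (.07,.0286,.0175,.0067,0,-.022,-.07)])
"
```

```text
0.13 [314.38 233.18]
0.135 [312.39 232.9 ]
0.14 [310.4  232.62]
0.145 [308.41 232.35]
[[ -6  -9  -6  -1   2   2   2   1   0   1  -3 -10]
 [ -9  -9  -6   0   2   2   2  -1  -4  -7 -11 -21]
 [-12  -9  -3   1   3   3   3   2  -8 -17 -24 -33]
 [-14 -10  -1   2   3   4   7   8  -8 -22 -29 -41]
 [-17 -10  -2   2   3   4   9  12  -6 -21 -29 -43]
 [-19 -11  -2   2   4   7  12  13  -7 -21 -31 -48]
 [-21 -12  -2   3   6  10  15  12  -9 -23 -35 -58]
 [-22 -13  -3   1   5  10  15   9 -11 -25 -41 -65]
 [-23 -12  -4   2   5   9  14   5 -13 -31 -51 -71]
 [-22 -14  -3   2   4   8  12   2 -16 -38 -65 -75]
 [-24 -14  -4   2   4   7   7  -1 -18 -44 -68 -69]
 [-23 -13  -4   1   3   3   3  -3 -13 -29 -41 -38]
 [-23 -14  -3   1   3   2   2   0  -3  -8 -10  -9]
 [-24 -14  -4   2   3   3   3   2   1   2   3   3]
 [-24 -13  -3   2   3   2   3   3   4   3   4   3]
 [-25 -15  -3   2   3   3   3   4   4   3   4   4]]
[[294 281 324 382 418 428 429 438 457 454 407 308]
 [268 252 317 389 401 359 314 308 318 321 291 232]
 [249 274 387 470 459 367 259 211 206 209 202 193]
 [232 287 414 495 474 365 241 177 175 179 18
[... 502 characters left out ...]
3 471 466 443]
 [190 252 359 430 435 391 388 444 490 509 508 482]
 [187 246 358 432 438 415 432 484 514 522 516 497]]
0.214 [np.float64(221.25), np.float64(224.39), np.float64(225.21), np.float64(226.01), np.float64(226.5), np.float64(228.09), np.float64(231.45)]
0.218 [np.float64(221.99), np.float64(225.2), np.float64(226.04), np.float64(226.85), np.float64(227.35), np.float64(228.97), np.float64(232.4)]
0.222 [np.float64(222.74), np.float64(226.01), np.float64(226.87), np.float64(227.7), np.float64(228.21), np.float64(229.86), np.float64(233.35)]
0.256 [np.float64(229.29), np.float64(233.12), np.float64(234.13), np.float64(235.1), np.float64(235.69), np.float64(237.62), np.float64(241.69)]
```

Request:
carry_out:
  increments:
    - [0, -2, 0, 0, 0, 0, 0.29]
    - [0, -3.5, 0, 0, 0, 0, 0.29]
    - [0, -4.3, 0, 0, 0, 0, 0.29]
    - [0, -4.8, 0, 0, 0, 0, 0.29]
    - [0, -4.8, 0, 0, 0, 0, 0.29]
    - [0, -4.8, 0, 0, 0, 0, 0.29]
    - [0, -2, 0, 0, 0, 0, 0.29]
    - [0, -1, 0, 0, 0, 0, 0.29]
    - [0, -1, 0, 0, 0, 0, 0.29]
    - [0, -1, 0, 0, 0, 0, 0.29]
    - [0, -1, 0, 0, 0, 0, 0.29]
    - [0, -1, 0, 0, 0, 0, 0.29]
    - [0, -1, 0, 0, 0, 0, 0.29]
    - [0, -1, 0, 0, 0, 0, 0.29]
    - [0, -1, 0, 0, 0, 0, 0.29]
    - [0, -1, 0, 0, 0, 0, 0.29]
    - [0, -1, 0, 0, 0, 0, 0.29]
    - [0, -1, 0, 0, 0, 0, 0.29]
    - [0, -1, 0, 0, 0, 0, 0.29]
    - [0, -1, 0, 0, 0, 0, 0.29]

```text
time: 21.03
tool_pos: [0.5785, 0.0258, 0.1485]
orientation: [[0.999, 0.038, 0.002], [0.038, -0.999, -0.0], [0.002, 0.0, -1.0]]
wrist_force: [-0.6, 0.8, -0.3]
gripper_width: 0.352
```

```bash
python3 -c "
from p import *
tilt();print(up(capture('side')[:,:,::-1])[11:35].tolist())"
```

```text
upper [225.98 226.3  226.36 226.4 ] lower 235 tilt -0.0008
yaw 2.15 pos [0.5785 0.0258 0.1485] loc [0.1263 0.0258]
[27, 27, 23, 18, 14, 12, 13, 12, 13, 15, 34, 58, 64, 62, 70, 77, 75, 77, 72, 60, 35, 25, 26, 26]
```

Request:
carry_out:
  increments:
    - [0, 0, -10, 0, 0, 0, 0.29]
    - [0, 0, -25, 0, 0, 0, 0.29]
    - [0, 0, -50, 0, 0, 0, 0.29]
    - [0, 0, -90, 0, 0, 0, 0.29]
    - [0, 0, -130, 0, 0, 0, 0.29]
    - [-100, -50, -150, 0, 0, 0, 0.29]
    - [-230, -250, -150, 0, 0, 0, 0.29]
    - [-230, -250, -150, 0, 0, 0, 0.29]
    - [-230, -250, -150, 0, 0, 0, 0.29]
    - [-230, -250, -150, 0, 0, 0, 0.29]
    - [-230, -250, -150, 0, 0, 0, 0.29]
    - [-230, -250, -150, 0, 0, 0, 0.29]
    - [-230, -250, -150, 0, 0, 0, 0.29]
    - [-230, -250, -150, 0, 0, 0, 0.29]
    - [-230, -250, -150, 0, 0, 0, 0.29]
    - [-230, -250, -150, 0, 0, 0, 0.29]
    - [-230, -250, -150, 0, 0, 0, 0.29]
    - [-230, -250, -150, 0, 0, 0, 0.29]
    - [-230, -250, -150, 0, 0, 0, 0.29]
    - [-230, -250, -150, 0, 0, 0, 0.29]

```text
time: 22.95
tool_pos: [0.3394, 0.2664, 0.2978]
orientation: [[0.999, 0.036, 0.002], [0.036, -0.999, -0.0], [0.002, 0.001, -1.0]]
wrist_force: [-0.2, -0.4, 0.0]
gripper_width: 0.356
```

```bash
python3 -c "
from p import *
tilt();b=snap('side','s9.png')[:,:,::-1];a=snap('top','t9.png')[:,:,::-1]
print(up(b)[11:35].tolist())
f=lambda i,k:cv2.resize(i,None,fx=k,fy=k,interpolation=cv2.INTER_CUBIC)
B=f(b[210:260,295:345],9);A=f(a[200:325,310:460],2.2)
S=f(b[200:430,220:380],1.5)
o=np.zeros((600,800,3),np.uint8);o[:450,:450]=B;o[:A.shape[0],460:460+A.shape[1]]=A;C=S[:320,:240];o[280:600,460:700]=C
cv2.imwrite('pics/m9.png',o)"
```

```text
upper [226.4  226.3  226.38 226.39] lower 235 tilt -0.0022
yaw 2.13 pos [0.339  0.2668 0.2978] loc [-0.1052  0.2743]
[27, 27, 25, 18, 13, 11, 13, 11, 13, 15, 35, 59, 69, 67, 69, 75, 73, 77, 71, 60, 37, 26, 26, 27]
```

View pics/m9.png

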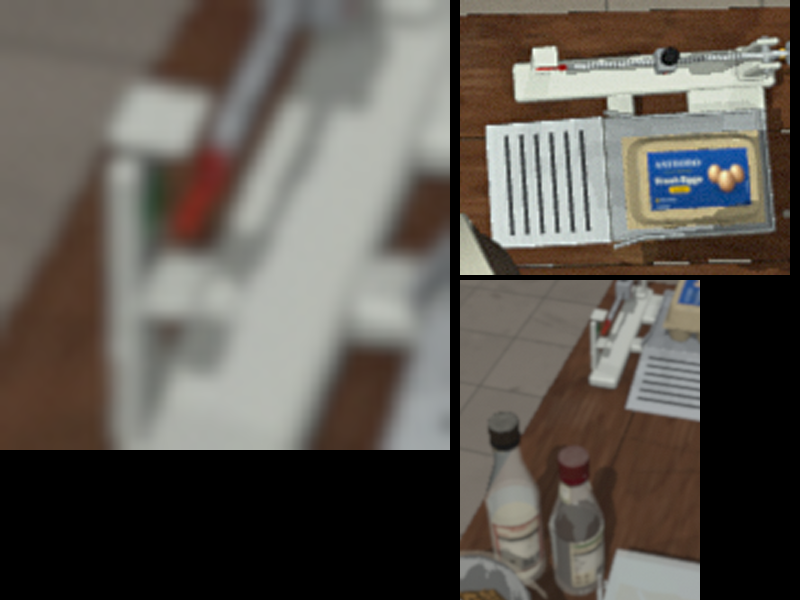

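```bash
python3 -c "
from p import *
tilt();hand_in()"
```

```text
upper [226.4  226.41 226.37 226.38] lower 235 tilt -0.0025
yaw 2.16 pos [0.3388 0.2671 0.2979] loc [-0.1054  0.2746]
the job is handed in; nothing more can be done
```

I pushed the egg box up the ramp with the half-open fingers and never lifted it. It stands wholly on the platform. I then slid the poise outward until the scale balanced, backed the gripper away, and handed the job in at about 23 s.

**Box:** its centre measured about 3 mm from the platform's centre along the ramp and 6 mm to the side. All four edges were inside the rims and clear of the step, and the last top view looked the same.

**Balance:** after the gripper had left, the beam was steady in every reading. The pointer's upper red edge put the tilt at -0.002 rad. Looser checks on the pointer tip put it between -0.004 and -0.009 rad. All of these are inside the green band (about ±0.023 rad), but they don't agree with each other more closely than that.

**Other points:**
- The first slide of the poise went about 2 mm too far and the correction back overshot too. It took three small outward steps to settle it.
- Both bottles still looked upright and in place in the last side view.
- The wrist force stayed around 2 N or less in every reading I took.

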